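Hold the glued plaque under pressure in the gluing jig

TASK

Take the push rod, the tool with the long 10 mm shank and straight handle, out of the rack by its wooden handle, lower it through the guide eye of the gluing jig and with it press the sprung pad below about 8 mm down, half of its travel, without ever pressing the pad right down to its stop. Hold it there for two seconds and finish while still holding: the job ends with the rod's handle in the gripper and the pad kept down by the rod alone. Leave the other tools and everything else on the table where they are.

Things in the scene. Friction and masses are not known exactly. Their poses are not given: they have to be found in the camera images.
- rod: push rod, loose, about 0.12 kg, 162 mm long: steel shank 10 mm in diameter, 100 mm long (longest of the three tools), then brass ferrule 30 mm wide, 6 mm thick, then straight wooden handle 24 mm in diameter, 56 mm long. Origin: centre of its flat foot; z up along the rod. At the start it hangs upright in a rack hole, ferrule on the top plate; free once lifted 100 mm
- rod_foot (a point): centre of the push rod's foot (the free lower end of the shank)
- rod_handle (a point): middle of the push rod's wooden handle, 134 mm above its foot, 28 mm below its top and 28 mm above the ferrule's top
- rack: wooden tool rack, fixed: open frame 56 x 230 mm, top plate's upper face 118 mm above the table, plate 10 mm thick, with three 18 mm holes in a row along its y axis at y = -70, 0 and +70 mm; any tool may hang in any hole. Origin: centre of its underside on the table
- jig: gluing jig, fixed: grey base 130 x 190 x 36 mm; two posts at y = -80 and +80 mm carry a crossbar 50 mm wide (x), 190 mm long (y), 14 mm thick, its top 120 mm above the table (post caps 6 mm higher), the guide eye in its middle and the sprung pad beneath. Origin: centre of its underside on the table
- eye (a point): centre of the guide eye's upper mouth, on the crossbar's top face: a plain vertical through-hole 14 mm in diameter and 14 mm deep with a 2 mm chamfer; z axis up
- pad_top (a point): centre of the top face of the sprung pad (a steel plate with a light wooden plaque 60 x 70 mm on it), directly below the eye: 45 mm below the eye's mouth (31 mm below the crossbar's underside) when not pressed; moves down with the pad
- pad (a joint): how far the sprung pad is pressed down, m: 0 at rest, 0.016 at its lower stop. It starts to move at about 3 N, needs about 8 N at 0.008 and about 14 N at the stop (0.7 N per mm), and springs back when let go
- tamper: bystander tool in the rack: same handle, but a thick short shank, 16 mm in diameter and 60 mm long (too thick for the eye), top 180 mm above the table; origin at its foot
- awl: bystander tool in the rack: ball handle 34 mm in diameter, thin shank 6 mm in diameter and 75 mm long, top 166 mm above the table; origin at its foot
- glue_jar: bystander: clear jar with white cap, 52 mm in diameter, 75 mm high, between jig and rack; origin: centre of its underside
- ink_bottle: bystander: black bottle with yellow cap, 58 mm in diameter, 160 mm high, far right; origin: centre of its underside
- tea_bottle: bystander: amber bottle with green cap, 62 mm in diameter, 170 mm high, far left; origin: centre of its underside
- inkstone: bystander: dark stone dish 130 x 80 x 22 mm near the back edge; origin: centre of its underside
- paperweight: bystander: steel bar 24 x 160 x 16 mm close to the robot on the right; origin: centre of its underside
- water_dish: bystander: white bowl 76 mm wide, 30 mm high near the back edge; origin: centre of its underside
- ink_stick: bystander: black bar 70 x 20 x 12 mm close to the robot on the left; origin: centre of its underside

How it is judged (in metres and radians):
On the way, in this order (a step that is already met when the one before it is completed fails the run):
1. the push rod's foot is through the guide eye, the pad not yet pressed down (horizontal distance between rod_foot and eye below 0.007 m and z of rod_foot in the frame of eye below -0.016 m and angle between rod's own z axis and vertical below 0.12 rad and value of joint pad below 0.004 m).
2. the rod, held by its handle, keeps the pad 5 to 11 mm down for two seconds (horizontal distance between rod_foot and eye below 0.007 m and z of rod_foot in the frame of eye below -0.016 m and angle between rod's own z axis and vertical below 0.12 rad and value of joint pad between 0.005 and 0.011 m and z of rod_foot in the frame of pad_top below 0.004 m and contact force between rod and jig above 3 N and contact force between each of the arm, the fingers and jig below 0.5 N and contact force between the fingers and rod above 3 N and distance between the grasp point and rod_handle below 0.036 m), for 2 s.
At the end, for the whole second after the job is handed in: Gripper still holds the rod by its handle (grasp point within 36 mm of its middle); rod through the eye (foot within 7 mm of the axis, tilt under 0.12 rad), foot on the pad with over 3 N; pad 5 to 11 mm down; the robot itself does not touch the jig (all of step 2); the arm keeps its last pose, push and grip.
It fails at once if the sprung pad is pressed down to its stop (beyond 14.5 mm) (value of joint pad above 0.0145 m).
It fails at once if another tool is moved more than 20 mm or another thing on the table more than 30 mm (distance of any of tamper, awl from where it was at the start of the episode above 0.02 m or distance of any of glue_jar, ink_bottle, tea_bottle, inkstone, paperweight, water_dish, ink_stick from where it was at the start of the episode above 0.03 m).
It also fails if it takes over 54 s, if anything falls off the work surface, if the arm or the gripper's body presses on something with over 40 N, if the wrist force passes 120 N, or if a joint passes its speed limit or range.

ROBOT

A 6-joint arm with a two-finger parallel gripper is mounted at the origin on the work surface. World frame = base frame: x ahead of the robot, y to its left, z up, the work surface at z = 0. Lengths are in mm, angles in rad, forces in N, time in s.
With the tool pointing down it reaches from about 350 to 775 mm from the base axis. Payload 7.3 kg.
Tool frame: the origin (TCP) lies at the very end of the fingers, on their centre line; the grasp point (between the pads) lies 19 mm behind it; z points along the fingers, y is the line along which they close (so a half turn about z gives the same grasp; the last joint's range is limited). The gripper opens to 92 mm and grips with 3 to 60 N. Pads are 19 mm wide; open, the fingers measure 130 mm over their backs; the gripper's body (75 mm by 190 mm) begins 47 mm behind the grasp point.
Start: joints at [-1.429, 0.342, 1.524, -0, 1.275, -0.146], TCP at [149.04, -503.42, 226.741] pointing down, gripper open.
Joint ranges: [-2.53, 2.53], [-0.77, 2.02], [0.04, 2.7], [-1, 4.14], [0.28, 2.66], [-3.11, 3.11]. Speed limits (rad/s): [2.57, 2.57, 3.14, 3.14, 3.14, 3.14].

INTERFACE

Orientations are given as [roll, pitch, yaw] about the fixed x, y, z axes, in that order (R = Rz(yaw) Ry(pitch) Rx(roll)).
In Python, from plant import bot gives the robot as it stands.
- The arm moves only by the tool jog_arm, never from a script. Its argument "targets" is a list of rows, each an object with "xyz": the shift along the tool's x, y, z as a fraction of full scale, a list of three; "spin": the turn about the tool's z as a fraction of full scale. In form: [{"xyz": [x, y, z], "spin": spin}, ...]. A call has exactly 10 rows; each row shifts and turns the commanded pose from where the row before left it, along the tool's axes as they then stand; what a row does not reach is not made up. Full scale, the value 1, is 80 mm for a shift and 0.1 rad for a turn. A row lasts 1/8 s, in which the tool goes at most 62.5 mm and 10.7 degrees, less where a joint would pass 70% of its speed; a pose out of reach is approached as far as the arm can. A call with a number of a shift or a turn outside -1 to 1 is refused whole. A call with a gripper value outside its range is refused whole. "gripper" is the opening in per cent of the stroke, from 0 (shut) to 100 (fully open), set as the call begins (left out, the last holds). The fingers move at their own pace and stop on an object; the grip force is fixed at half the most. Time passes only in rows, so rows that do not move let the fingers close, or fill a call up. It gives the time, the measured TCP pose, the force, the opening and the grip force at its end, in the units of the state.
- bot.get_obs(): the state, without advancing time (a new reading comes with each control period).
- bot.capture(name): name is "scene" or "top" or "wrist"; returns the picture (384x512x3 uint8, blue, green, red); there is no depth.
- bot.get_calibration(name): a dict with "vfov" (degrees; the focal length in pixels is half the picture's height over the tangent of half this angle, whatever the lens; pixels are square), "cx", "cy" (the principal point, pixels), "eye" and "rotation" of the camera in the world. Camera axes: x right, y down, z forward; pixel columns grow to the right and rows downward; lengths in mm; the calibration is good to about 2 mm. A picture is of the moment at which its call begins: read the wrist's pose just before it. get_calibration takes no time and is no camera call; for the wrist camera it gives the pose at the moment of the call.
- bot.close_job(): hands the job in; it is judged then, once.
The state is a dict: "time": time; "joint_positions": joint angles; "dq": joint speeds; "tau": joint torques, N m; "tool_pos": TCP position; "tcp_rot": TCP orientation; "contact_force": force on the tool from outside, world axes, zero at the start; "moment": the same for the moment, N m; "grip_width": finger opening in mm; "finger_force": force on a finger pad.
Only numpy, scipy, OpenCV 4.12 (cv2) and the standard library are available. Lean on these libraries where they do the work, as an engineer would, in place of code of your own. Each camera call takes 0.05 s, during which the arm holds its last target. There are 200 camera calls.

## Working session

There is one attempt and no reset: what is moved stays moved. The work goes in short steps, Python scripts to look and compute and a tool call to move; the robot and the scene stay as the last step left them, time stands still between calls to the robot, and variables do not carry over. Pictures are saved under pics/ and viewed, at most 10 in all, crops included, and the job is handed in when it is done.

Besides the shell and the picture viewer there is one more tool, called after "Call:" by a JSON object that holds its "name" and its "arguments", one argument or row to a line. jog_arm: Moves the arm, as the interface text tells. Shift numbers are shares of 80 mm and turn numbers shares of 0.1 rad, none past 1 either way. Its arguments: {"type":"object","properties":{"targets":{"type":"array","items":{"type":"object","properties":{"xyz":{"type":"array","items":{"type":"number"}},"spin":{"type":"number"}}}},"gripper":{"type":"number"}},"required":["targets"]}

```bash
mkdir -p pics; python3 - <<'E'
from plant import bot
import cv2
for n in("scene","top"):
    cv2.imwrite(f"pics/{n}0.png",bot.capture(n)); print(n,bot.get_calibration(n))
print(bot.get_obs())
E
```

```text
scene {'vfov': 43.990125789399755, 'cx': 253.0420746653657, 'cy': 193.62043195999757, 'eye': array([1380.77355125,  211.15232057, 1209.57114451]), 'rotation': array([-2.49410102, -0.01019923,  1.85928039])}
top {'vfov': 50.720542935566556, 'cx': 253.9262753731759, 'cy': 198.91838696385315, 'eye': array([ 447.64601337,   -7.7052171 , 1452.52697657]), 'rotation': array([-3.04032564e+00, -2.54626740e-03, -1.59131197e+00])}
{'time': 0.1, 'joint_positions': array([-1.42899674e+00,  3.42658397e-01,  1.52491910e+00,  1.58319775e-05,
        1.27543117e+00, -1.45992853e-01]), 'dq': array([ 0.00024832, -0.00104763, -0.00085401,  0.00076164, -0.00151   ,
        0.00083823]), 'tau': array([ 8.19493707e-04, -4.32004774e+01, -2.44694763e+01,  7.18625123e-02,
        5.25937497e-02, -3.10241808e-05]), 'tool_pos': array([ 148.99053318, -503.02780074,  226.11253142]), 'tcp_rot': array([-3.14019390e+00, -2.20974034e-04,  2.87787668e-01]), 'contact_force': array([-0.02291751,  0.07595378,  0.15828599]), 'moment': array([-0.0228949 ,  0.05175367,  0.02239136]), 'finger_force': 0.0, 'grip_width': 91.73492775993637}
```

View pics/scene0.png

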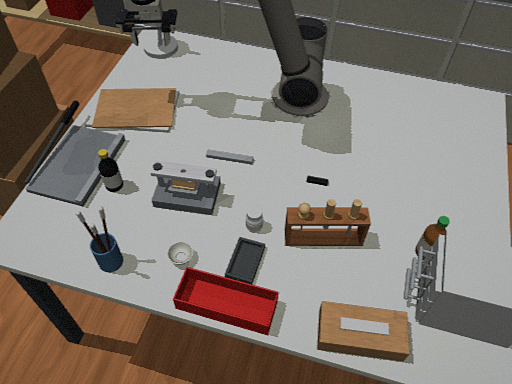

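View pics/top0.png

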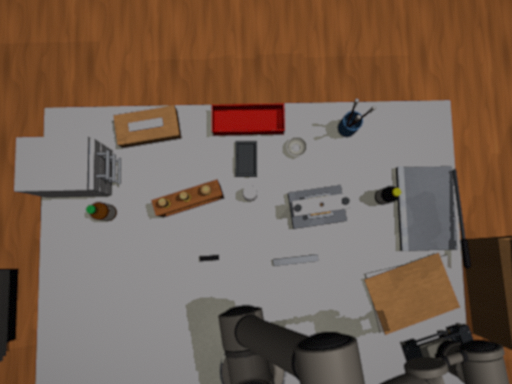

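```bash
python3 - <<'E'
import cv2,numpy as np
s=cv2.imread("pics/scene0.png");t=cv2.imread("pics/top0.png")
def c(im,x,y): # 100x75 px, 4x
    o=cv2.resize(im[y:y+75,x:x+100],None,fx=4,fy=4,interpolation=cv2.INTER_CUBIC)
    for k in range(0,100,10): cv2.putText(o,str(x+k),(4*k,8),0,.3,(0,255,0));cv2.line(o,(4*k,8),(4*k,14),(0,255,0))
    for k in range(10,75,10): cv2.putText(o,str(y+k),(0,4*k+4),0,.3,(0,255,0))
    return o
cv2.imwrite("pics/crop.png",np.vstack([np.hstack([c(s,275,180),c(s,140,145)]),np.hstack([c(t,140,160),c(t,270,170)])]))
E
```

```text
(no output)
```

View pics/crop.png

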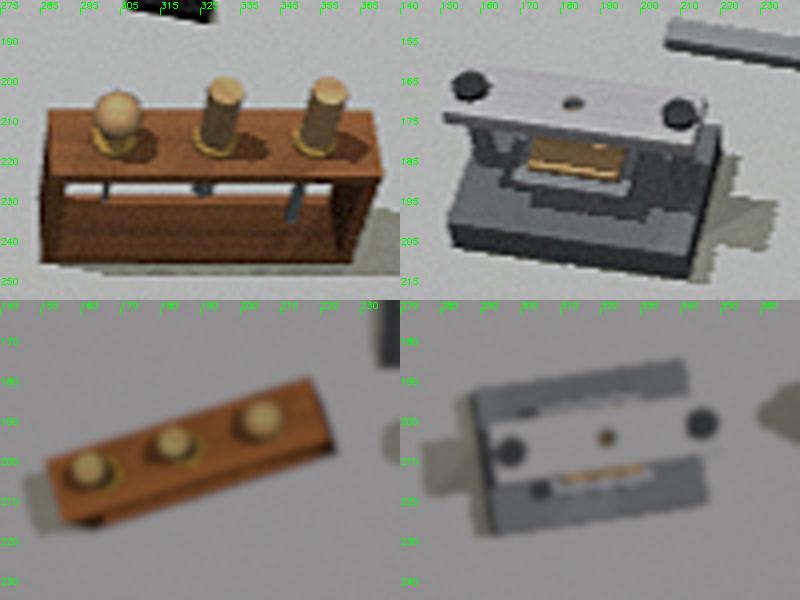

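```bash
cat > h.py <<'E'
from plant import bot
import cv2,numpy as np
from scipy.spatial.transform import Rotation as R
def ray(c,p):
    f=192/np.tan(np.radians(c["vfov"]/2))
    d=R.from_euler("xyz",c["rotation"]).apply([(p[0]-c["cx"])/f,(p[1]-c["cy"])/f,1])
    return np.array(c["eye"]),d/np.linalg.norm(d)
def tri(*cp):
    A=0;b=0;L=[ray(*x) for x in cp]
    for e,d in L:
        P=np.eye(3)-np.outer(d,d);A=A+P;b=b+P@e
    X=np.linalg.solve(A,b)
    return X,[round(float(np.linalg.norm(np.cross(X-e,d))),1) for e,d in L]
def atz(c,p,z):
    e,d=ray(c,p);return e+d*(z-e[2])/d[2]
E
python3 - <<'E'
from h import *
s=bot.get_calibration("scene");t=bot.get_calibration("top")
for n,a,b,z in [("rod",(357.5,202.5),(162.5,202),180),("mid",(331.5,202),(184.2,195.2),180),("eye",(183.3,170.7),(321.7,204.5),120),("capR",(157.2,166.5),(345.5,200.7),126),("capL",(210,173.5),(297.7,208),126)]:
    print(n,*tri((s,a),(t,b)),atz(s,a,z).round(1),atz(t,b,z).round(1))
w=bot.get_calibration("wrist");print(w)
o=bot.get_obs();T=R.from_euler("xyz",o["tcp_rot"]);C=R.from_euler("xyz",w["rotation"])
print(T.inv().apply(w["eye"]-o["tool_pos"]),(T.inv()*C).as_matrix().round(3))
E
```

```text
rod [573.47571757 276.55111519 173.94134937] [0.4, 0.4] [578.1 276.5 180. ] [572.9 274.8 180. ]
mid [593.4962967  208.2452463  175.19226671] [1.0, 1.0] [596.8 209.3 180. ] [593.1 206.4 180. ]
eye [ 560.53592291 -238.66073311  112.39942014] [0.0, 0.0] [ 566.2 -235.6  120. ] [ 559.9 -237.3  120. ]
capR [ 571.28873738 -317.56379686  116.66281256] [0.3, 0.3] [ 578.2 -313.3  126. ] [ 570.3 -315.1  126. ]
capL [ 550.12273807 -157.76896297  115.90696005] [0.4, 0.4] [ 557.7 -154.   126. ] [ 549.4 -157.   126. ]
{'vfov': 70.96889959185862, 'cx': 250.7161292572043, 'cy': 190.42445498036207, 'eye': array([ 216.2516371 , -483.5467046 ,  383.37053929]), 'rotation': array([ 2.87734018e+00,  2.14424472e-03, -1.28186996e+00])}
[  70.05903233    0.19096136 -157.24295141] [[ 0.001 -0.965 -0.261]
 [ 1.     0.001 -0.   ]
 [ 0.001 -0.261  0.965]]
```

Call:
{"name": "jog_arm", "arguments": {
  "targets": [
    {"xyz": [0.5,-0.18,-0.05],"spin": 0},
    {"xyz": [0.5,-0.18,-0.05],"spin": 0},
    {"xyz": [0.5,-0.18,-0.05],"spin": 0},
    {"xyz": [0.5,-0.18,-0.05],"spin": 0},
    {"xyz": [0.5,-0.18,-0.05],"spin": 0},
    {"xyz": [0.5,-0.18,-0.05],"spin": 0},
    {"xyz": [0.5,-0.18,-0.05],"spin": 0},
    {"xyz": [0.5,-0.18,-0.05],"spin": 0},
    {"xyz": [0.5,-0.18,-0.05],"spin": 0},
    {"xyz": [0.4,-0.18,-0.05],"spin": 0}
  ],
  "gripper": 100
}}

```text
time: 1.35
tool_pos: [485.1, -252.9, 266.4]
tcp_rot: [-3.141, 0.001, 0.288]
contact_force: [0.0, 0.2, -0.5]
grip_width: 92.0
finger_force: 0.0
```

```bash
cat >> h.py <<'E'
import pickle
def shot(n):
    o=bot.get_obs();c=bot.get_calibration("wrist");i=bot.capture("wrist")
    cv2.imwrite(f"pics/{n}.png",i);pickle.dump(c,open(f"pics/{n}.pkl","wb"));return o,c,i
def cal(n): return pickle.load(open(f"pics/{n}.pkl","rb"))
def crop(n,x,y,w,h,k):
    i=cv2.imread(f"pics/{n}.png")[y:y+h,x:x+w]
    o=cv2.resize(i,None,fx=k,fy=k,interpolation=cv2.INTER_CUBIC)
    for a in range(0,w,10): cv2.putText(o,str(x+a),(k*a,8),0,.3,(0,255,0));cv2.line(o,(k*a,9),(k*a,14),(0,255,0))
    for a in range(10,h,10): cv2.putText(o,str(y+a),(0,k*a+4),0,.3,(0,255,0))
    return o
E
python3 - <<'E'
from h import *
o,c,i=shot("w1");print(o["tool_pos"],o["tcp_rot"],c)
E
```

```text
[ 485.06832431 -252.87653406  266.35348961] [-3.14098534e+00  5.16717427e-04  2.88384630e-01] {'vfov': 70.96889959185862, 'cx': 250.7161292572043, 'cy': 190.42445498036207, 'eye': array([ 552.40890432, -233.16564975,  423.55501555]), 'rotation': array([ 2.87664140e+00,  1.43686576e-03, -1.28124856e+00])}
```

View pics/w1.png

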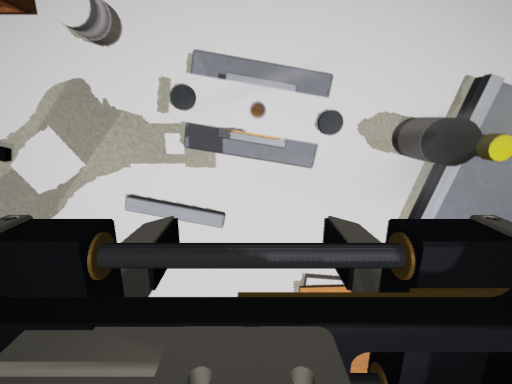

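```bash
python3 - <<'E'
from h import *
c=cal("w1");t=bot.get_calibration("top")
print(atz(c,(257.5,109.5),120),tri((c,(257.5,109.5)),(t,(321.7,204.5))))
print([atz(c,p,126).round(1) for p in((182,97),(330,122))])
psi=.288
for k in range(20):
    m=min(k,16)*.1+.288
    d=np.array([573-485,275+253])/20/80
    print(k,round(d[0]*np.cos(m)+d[1]*np.sin(m),2),round(d[0]*np.sin(m)-d[1]*np.cos(m),2))
E
```

```text
[ 562.2130928  -237.43281343  120.        ] (array([ 561.33801619, -237.84041096,  115.08676526]), [1.1, 1.1])
[array([ 551.4, -158. ,  126. ]), array([ 571.9, -315.5,  126. ])]
0 0.15 -0.3
1 0.18 -0.28
2 0.2 -0.27
3 0.23 -0.24
4 0.25 -0.22
5 0.27 -0.19
6 0.29 -0.17
7 0.31 -0.14
8 0.32 -0.1
9 0.33 -0.07
10 0.33 -0.04
11 0.33 -0.01
12 0.33 0.03
13 0.33 0.06
14 0.32 0.09
15 0.31 0.12
16 0.3 0.16
17 0.3 0.16
18 0.3 0.16
19 0.3 0.16
```

Call:
{"name": "jog_arm", "arguments": {
  "targets": [
    {"xyz": [0.15,-0.3,0],"spin": -1},
    {"xyz": [0.18,-0.28,0],"spin": -1},
    {"xyz": [0.2,-0.27,0],"spin": -1},
    {"xyz": [0.23,-0.24,0],"spin": -1},
    {"xyz": [0.25,-0.22,0],"spin": -1},
    {"xyz": [0.27,-0.19,0],"spin": -1},
    {"xyz": [0.29,-0.17,0],"spin": -1},
    {"xyz": [0.31,-0.14,0],"spin": -1},
    {"xyz": [0.32,-0.1,0],"spin": -1},
    {"xyz": [0.33,-0.07,0],"spin": -1}
  ]
}}

```text
time: 2.65
tool_pos: [528.7, 10.8, 266.3]
tcp_rot: [-3.141, 0.0, 1.291]
contact_force: [0.7, -0.6, 0.0]
grip_width: 92.0
finger_force: 0.0
```

Call:
{"name": "jog_arm", "arguments": {
  "targets": [
    {"xyz": [0.33,-0.04,0],"spin": -1},
    {"xyz": [0.33,-0.01,0],"spin": -1},
    {"xyz": [0.33,0.03,0],"spin": -1},
    {"xyz": [0.33,0.06,0],"spin": -1},
    {"xyz": [0.32,0.09,0],"spin": -1},
    {"xyz": [0.31,0.12,0],"spin": -0.7},
    {"xyz": [0.3,0.16,0],"spin": 0},
    {"xyz": [0.3,0.16,0],"spin": 0},
    {"xyz": [0.3,0.16,0],"spin": 0},
    {"xyz": [0.1,0.05,0],"spin": 0}
  ]
}}

```text
time: 3.9
tool_pos: [572.2, 257.3, 265.9]
tcp_rot: [-3.14, 0.0, 1.859]
contact_force: [-0.5, -0.5, -0.2]
grip_width: 92.0
finger_force: 0.0
```

```bash
python3 - <<'E'
from h import *
o,c,i=shot("w2");print(o["tool_pos"],o["tcp_rot"],o["joint_positions"])
E
```

```text
[572.1658372  257.271238   265.91392428] [-3.14042679e+00  3.02407983e-05  1.85927805e+00] [ 3.00480526e-01  5.14254612e-01  1.14441183e+00 -1.63113028e-05
  1.48409235e+00  1.20002385e-02]
```

View pics/w2.png

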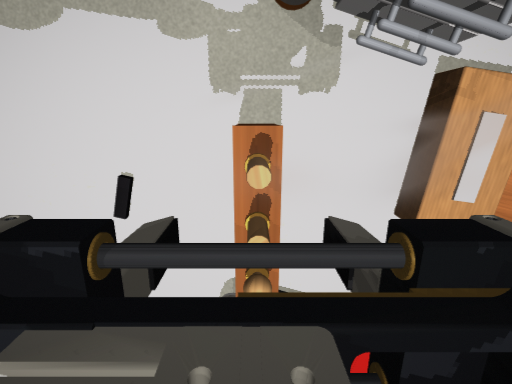

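```bash
cat >> h.py <<'E'
def mv(o,t):
    T=R.from_euler("xyz",o["tcp_rot"]);return (T.inv().apply(np.array(t)-o["tool_pos"])/80).round(3)
E
python3 - <<'E'
from h import *
o=bot.get_obs();c=cal("w2");t=bot.get_calibration("top");s=bot.get_calibration("scene")
p=atz(c,(258.5,178),180);print(p,tri((c,(258.5,178)),(t,(162.5,202)),(s,(357.5,202.5))))
print(mv(o,[p[0],p[1],205]))
E
```

```text
[574.32496865 274.81073783 180.        ] (array([574.23286631, 275.53375885, 175.97266394]), [1.6, 0.9, 1.4])
[0.199 0.088 0.761]
```

Call:
{"name": "jog_arm", "arguments": {
  "targets": [
    {"xyz": [0.05,0.02,0.1],"spin": 0},
    {"xyz": [0.05,0.02,0.1],"spin": 0},
    {"xyz": [0.05,0.02,0.1],"spin": 0},
    {"xyz": [0.05,0.028,0.1],"spin": 0},
    {"xyz": [0,0,0.1],"spin": 0},
    {"xyz": [0,0,0.1],"spin": 0},
    {"xyz": [0,0,0.1],"spin": 0},
    {"xyz": [0,0,0.06],"spin": 0},
    {"xyz": [0,0,0],"spin": 0},
    {"xyz": [0,0,0],"spin": 0}
  ]
}}

```text
time: 5.2
tool_pos: [574.7, 273.6, 206.2]
tcp_rot: [3.141, 0.0, 1.858]
contact_force: [-0.1, -0.4, 0.2]
grip_width: 92.1
finger_force: 0.0
```

```bash
python3 - <<'E'
from h import *
o,c,i=shot("w3");print(o["tool_pos"],o["tcp_rot"])
cv2.imwrite("pics/w3c.png",crop("w3",200,140,120,100,6))
f=192/np.tan(np.radians(c["vfov"]/2));C=R.from_euler("xyz",c["rotation"])
q=C.inv().apply(np.array([574.3,274.8,180])-c["eye"]);print(q[:2]/q[2]*f+[c["cx"],c["cy"]])
E
```

```text
[574.74206093 273.62627679 206.22179589] [3.14097992e+00 6.86962592e-05 1.85781274e+00]
[250.40495759 215.90055489]
```

View pics/w3c.png

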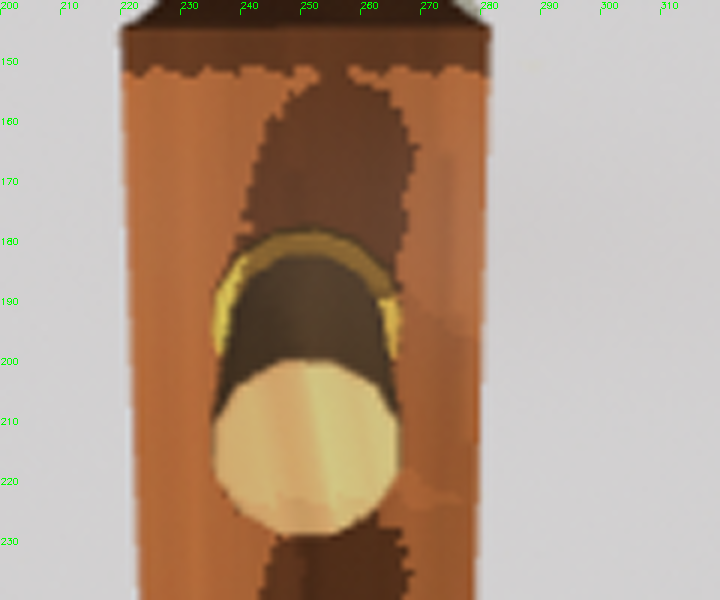

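```bash
python3 - <<'E'
from h import *
o=bot.get_obs()
a,b=cal("w2"),cal("w3")
print(tri((a,(258.5,178)),(b,(251,214.5))), atz(b,(251,214.5),180))
p=atz(b,(251,214.5),180);print(mv(o,[p[0],p[1],133]))
E
```

```text
(array([575.09384526, 273.28779842, 172.43801609]), [0.1, 0.1]) [574.40703592 275.95311133 180.        ]
[0.029 0.003 0.916]
```

Call:
{"name": "jog_arm", "arguments": {
  "targets": [
    {"xyz": [0.015,0.002,0.12],"spin": 0},
    {"xyz": [0.014,0,0.12],"spin": 0},
    {"xyz": [0,0,0.12],"spin": 0},
    {"xyz": [0,0,0.12],"spin": 0},
    {"xyz": [0,0,0.12],"spin": 0},
    {"xyz": [0,0,0.12],"spin": 0},
    {"xyz": [0,0,0.12],"spin": 0},
    {"xyz": [0,0,0.08],"spin": 0},
    {"xyz": [0,0,0],"spin": 0},
    {"xyz": [0,0,0],"spin": 0}
  ]
}}

```text
time: 6.5
tool_pos: [574.3, 275.9, 132.6]
tcp_rot: [3.141, 0.0, 1.858]
contact_force: [0.3, 0.2, -0.4]
grip_width: 92.0
finger_force: 0.0
```

Call:
{"name": "jog_arm", "arguments": {
  "targets": [
    {"xyz": [0,0,0],"spin": 0},
    {"xyz": [0,0,0],"spin": 0},
    {"xyz": [0,0,0],"spin": 0},
    {"xyz": [0,0,0],"spin": 0},
    {"xyz": [0,0,0],"spin": 0},
    {"xyz": [0,0,0],"spin": 0},
    {"xyz": [0,0,0],"spin": 0},
    {"xyz": [0,0,0],"spin": 0},
    {"xyz": [0,0,0],"spin": 0},
    {"xyz": [0,0,0],"spin": 0}
  ],
  "gripper": 0
}}

```text
time: 7.75
tool_pos: [574.1, 275.8, 132.3]
tcp_rot: [-3.142, 0.0, 1.858]
contact_force: [-0.3, 0.7, 0.8]
grip_width: 23.6
finger_force: 30.0
```

Call:
{"name": "jog_arm", "arguments": {
  "targets": [
    {"xyz": [0,0,-0.08],"spin": 0},
    {"xyz": [0,0,-0.16],"spin": 0},
    {"xyz": [0,0,-0.22],"spin": 0},
    {"xyz": [0,0,-0.22],"spin": 0},
    {"xyz": [0,0,-0.22],"spin": 0},
    {"xyz": [0,0,-0.22],"spin": 0},
    {"xyz": [0,0,-0.22],"spin": 0},
    {"xyz": [0,0,-0.22],"spin": 0},
    {"xyz": [0,0,-0.1],"spin": 0},
    {"xyz": [0,0,0],"spin": 0}
  ]
}}

```text
time: 9.0
tool_pos: [574.2, 275.9, 265.9]
tcp_rot: [3.14, 0.0, 1.858]
contact_force: [-0.6, 0.8, -1.9]
grip_width: 23.3
finger_force: 30.0
```

```bash
python3 - <<'E'
from h import *
o=bot.get_obs();print(o["tool_pos"],o["contact_force"],o["moment"],o["grip_width"])
print(mv(o,[562.2,-237.2,o["tool_pos"][2]]))
E
```

```text
[574.23559059 275.92879917 265.87467312] [-0.6488454   0.75524547 -1.89112624] [ 0.01233852 -0.17203555 -0.0158983 ] 23.323425993277127
[-6.109e+00 -1.960e+00 -3.000e-03]
```

Call:
{"name": "jog_arm", "arguments": {
  "targets": [
    {"xyz": [-0.1,-0.03,0],"spin": 0},
    {"xyz": [-0.25,-0.08,0],"spin": 0},
    {"xyz": [-0.35,-0.11,0],"spin": 0},
    {"xyz": [-0.35,-0.11,0],"spin": 0},
    {"xyz": [-0.35,-0.11,0],"spin": 0},
    {"xyz": [-0.35,-0.11,0],"spin": 0},
    {"xyz": [-0.35,-0.11,0],"spin": 0},
    {"xyz": [-0.35,-0.11,0],"spin": 0},
    {"xyz": [-0.35,-0.11,0],"spin": 0},
    {"xyz": [-0.35,-0.11,0],"spin": 0}
  ]
}}

```text
time: 10.25
tool_pos: [568.7, 9.4, 264.8]
tcp_rot: [-3.141, 0.0, 1.857]
contact_force: [-0.3, 0.6, -0.2]
grip_width: 23.5
finger_force: 30.0
```

Call:
{"name": "jog_arm", "arguments": {
  "targets": [
    {"xyz": [-0.35,-0.11,0],"spin": 0},
    {"xyz": [-0.35,-0.11,0],"spin": 0},
    {"xyz": [-0.35,-0.11,0],"spin": 0},
    {"xyz": [-0.35,-0.11,0],"spin": 0},
    {"xyz": [-0.35,-0.11,0],"spin": 0},
    {"xyz": [-0.35,-0.11,0],"spin": 0},
    {"xyz": [-0.35,-0.11,0],"spin": 0},
    {"xyz": [-0.25,-0.09,0],"spin": 0},
    {"xyz": [-0.12,-0.1,0],"spin": 0},
    {"xyz": [0,0,0],"spin": 0}
  ]
}}

```text
time: 11.5
tool_pos: [559.0, -226.9, 265.0]
tcp_rot: [-3.141, -0.0, 1.857]
contact_force: [0.7, -0.4, -0.6]
grip_width: 23.4
finger_force: 30.0
```

```bash
python3 - <<'E'
from h import *
o,c,i=shot("w4");print(o["tool_pos"],o["tcp_rot"],o["contact_force"])
f=192/np.tan(np.radians(c["vfov"]/2));C=R.from_euler("xyz",c["rotation"])
pr=lambda X:(lambda q:q[:2]/q[2]*f+[c["cx"],c["cy"]])(C.inv().apply(np.array(X)-c["eye"]))
t=o["tool_pos"];print("foot",pr([t[0],t[1],t[2]-115]),"eye",pr([562.2,-237.2,120]))
cv2.imwrite("pics/w4c.png",crop("w4",190,120,130,95,6))
cv2.imwrite("pics/s4.png",bot.capture("scene"))
E
```

```text
[ 559.04874654 -226.86905321  265.03333251] [-3.14136374e+00 -3.23355452e-04  1.85663778e+00] [ 0.68402085 -0.39982877 -0.560722  ]
foot [250.80578351 187.26513239] eye [250.93044521 189.87879994]
```

View pics/w4c.png

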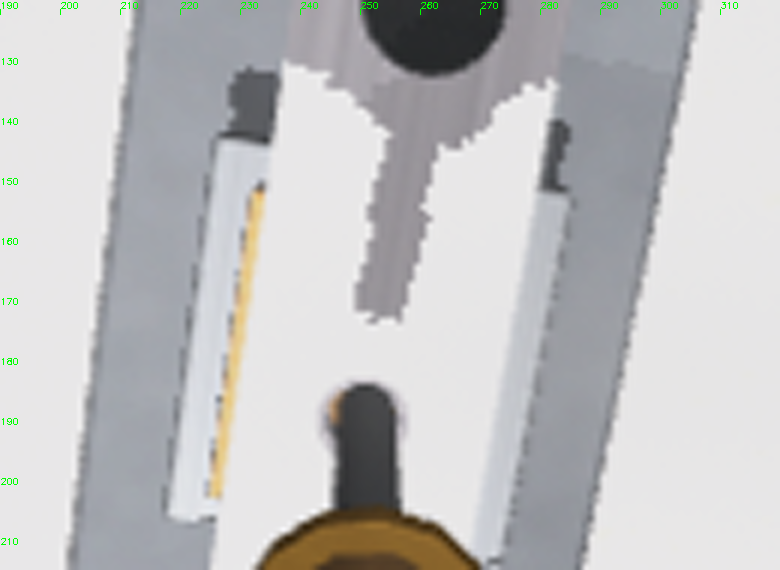

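```bash
python3 - <<'E'
from h import *
from cv2 import imread
g=cv2.imread("pics/w1.png").astype(int)
print(g[102:118,248:268].sum(2)//3)
g=cv2.imread("pics/w4.png").astype(int)
print(g[180:196,238:263].sum(2)//3)
E
```

```text
[[208 209 209 207 196 191 181 166 154 149 150 156 162 182 200 208 210 209
  209 209]
 [209 209 207 198 186 167 152 131 122 115 113 117 129 145 172 202 208 209
  209 209]
 [209 209 202 189 168 143 118 104  91  86  81  86  95 124 140 167 202 209
  209 209]
 [210 207 195 176 148 125 102  86  85  87  87  85  79  82 126 138 176 205
  209 210]
 [209 203 187 160 125  97  88  88  87  87  87  87  87  77  90 129 165 202
  209 209]
 [208 197 176 142 100  86  85  86  86  86  87  87  87  87  69 115 134 186
  207 209]
 [208 192 166 121  89  83  83  84  84  85  85  85  86  86  78  92 115 172
  205 210]
 [208 193 170 109  84  82  82  82  82  83  83  83  84  84  82  91 120 168
  203 209]
 [207 192 171 113  85  83  82  82  82  82  81  82  82  82  80  89 126 169
  204 210]
 [210 194 176 118  90  86  86  85  84  83  83  82  82  82  81 103 137 174
  204 210]
 [209 196 185 136  99  91  91  89  89  87  87  86  85  84  88 118 145 186
  207 210]
 [209 202 188 159 113  96  95  95  94  92  91  90  90  93 108 126 159 190
  207 210]
 [210 210 194 189 151 112 102  99  97  96  96  95  98 112 127 151 177 202
  209 
[... 1241 characters left out ...]
87  63  64  65  68  70  71  71  72  74
  157 194 226 230 230 230 230]
 [230 230 231 231 226 199 149 113  78  63  63  65  67  69  71  71  71  73
  157 192 226 230 230 230 230]
 [231 230 231 231 226 197 152  99  64  60  62  64  66  68  70  70  70  69
  180 197 226 230 230 230 230]
 [231 230 231 231 231 202 190 120  64  59  61  63  65  66  69  68  69  68
  178 204 227 230 230 230 230]
 [231 231 231 231 231 219 199 155  81  58  61  63  65  66  67  68  69  68
  178 220 229 230 230 230 230]
 [231 231 230 230 231 230 206 164  86  57  60  62  64  65  65  67  68  66
  184 227 230 230 230 230 230]
 [231 231 231 231 231 231 226 173  85  56  58  60  63  64  66  66  67  66
  176 226 230 230 230 230 230]]
```

```bash
python3 - <<'E'
from h import *
a,c=cal("w1"),cal("w4");o=bot.get_obs()
e1=atz(a,(257.4,109.8),120);e4=atz(c,(250,189.6),120);f=atz(c,(250.5,188.2),o["tool_pos"][2]-115)
print(e1,e4,f,o["tool_pos"]); d=e4-f
T=R.from_euler("xyz",o["tcp_rot"]);print(d,(T.inv().apply(d)/80).round(3), T.inv().apply(f-o["tool_pos"]))
E
```

```text
[ 561.88533927 -237.4199002   120.        ] [ 561.06924847 -237.18505453  120.        ] [ 559.01503696 -227.88091657  150.21325993] [ 559.57921915 -225.68822486  265.21325993]
[  2.05421151  -9.30413796 -30.21325993] [-0.119 -0.008  0.378] [ -1.98100297  -1.18108035 114.99916032]
```

View pics/s4.png

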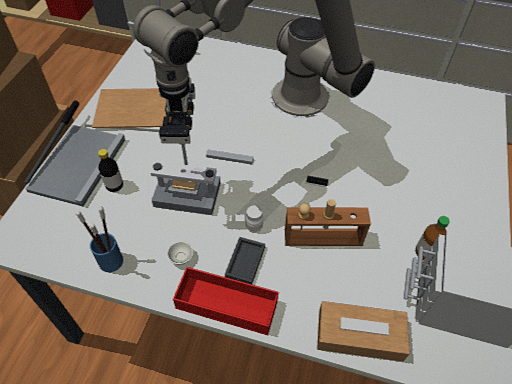

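Call:
{"name": "jog_arm", "arguments": {
  "targets": [
    {"xyz": [-0.03,-0.005,0],"spin": 0},
    {"xyz": [-0.03,0,0],"spin": 0},
    {"xyz": [-0.03,0,0],"spin": 0},
    {"xyz": [-0.03,0,0],"spin": 0},
    {"xyz": [0,0,0.06],"spin": 0},
    {"xyz": [0,0,0.06],"spin": 0},
    {"xyz": [0,0,0.06],"spin": 0},
    {"xyz": [0,0,0.06],"spin": 0},
    {"xyz": [0,0,0],"spin": 0},
    {"xyz": [0,0,0],"spin": 0}
  ]
}}

```text
time: 12.85
tool_pos: [562.1, -235.7, 246.1]
tcp_rot: [3.141, 0.0, 1.858]
contact_force: [0.1, 0.5, -1.0]
grip_width: 23.5
finger_force: 30.0
```

```bash
python3 - <<'E'
from h import *
o,c,i=shot("w5");print(o["tool_pos"],o["contact_force"])
f=192/np.tan(np.radians(c["vfov"]/2));C=R.from_euler("xyz",c["rotation"])
pr=lambda X:(lambda q:q[:2]/q[2]*f+[c["cx"],c["cy"]])(C.inv().apply(np.array(X)-c["eye"]))
t=o["tool_pos"];print("foot",pr([t[0],t[1],t[2]-115]),"eye",pr([561.5,-237.2,120]))
cv2.imwrite("pics/w5c.png",crop("w5",220,150,65,70,8))
E
```

```text
[ 562.05759357 -235.71497776  246.05917564] [ 0.09973861  0.54498873 -0.96295819]
foot [250.72401777 187.18387977] eye [249.85575699 185.78731245]
```

View pics/w5c.png

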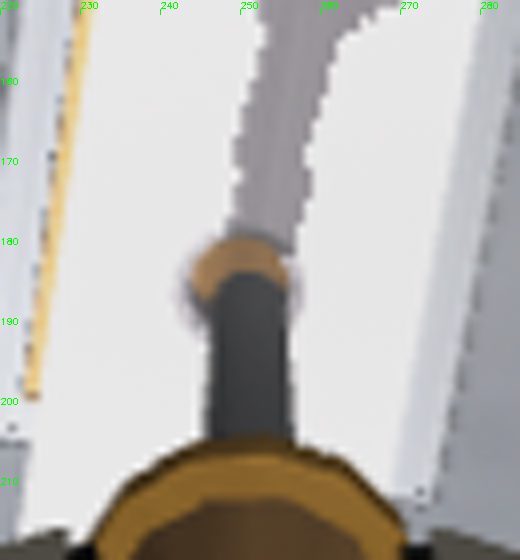

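```bash
python3 - <<'E'
from h import *
c=cal("w5");o=bot.get_obs()
e=atz(c,(250.1,185.8),120);f=atz(c,(251,188.5),131)
T=R.from_euler("xyz",o["tcp_rot"]);print(e,f,(T.inv().apply(e-f)/80).round(3),T.inv().apply(e-f))
E
```

```text
[ 561.7578485 -237.1382607  120.       ] [ 562.74153557 -237.00810409  131.        ] [ 0.002 -0.012  0.137] [ 0.15829508 -0.98342838 10.99965419]
```

Call:
{"name": "jog_arm", "arguments": {
  "targets": [
    {"xyz": [0,-0.008,0],"spin": 0},
    {"xyz": [0,0,0],"spin": 0},
    {"xyz": [0,0,0.05],"spin": 0},
    {"xyz": [0,0,0.05],"spin": 0},
    {"xyz": [0,0,0.05],"spin": 0},
    {"xyz": [0,0,0.05],"spin": 0},
    {"xyz": [0,0,0.03],"spin": 0},
    {"xyz": [0,0,0],"spin": 0},
    {"xyz": [0,0,0],"spin": 0},
    {"xyz": [0,0,0],"spin": 0}
  ]
}}

```text
time: 14.15
tool_pos: [561.4, -235.9, 227.7]
tcp_rot: [3.141, 0.0, 1.858]
contact_force: [0.1, 0.5, -1.2]
grip_width: 23.6
finger_force: 30.0
```

Call:
{"name": "jog_arm", "arguments": {
  "targets": [
    {"xyz": [0,0,0.05],"spin": 0},
    {"xyz": [0,0,0.05],"spin": 0},
    {"xyz": [0,0,0.05],"spin": 0},
    {"xyz": [0,0,0.05],"spin": 0},
    {"xyz": [0,0,0.05],"spin": 0},
    {"xyz": [0,0,0.02],"spin": 0},
    {"xyz": [0,0,0],"spin": 0},
    {"xyz": [0,0,0],"spin": 0},
    {"xyz": [0,0,0],"spin": 0},
    {"xyz": [0,0,0],"spin": 0}
  ]
}}

```text
time: 15.4
tool_pos: [561.4, -235.9, 206.0]
tcp_rot: [3.141, 0.0, 1.858]
contact_force: [1.2, 0.0, -1.0]
grip_width: 23.7
finger_force: 30.0
```

Call:
{"name": "jog_arm", "arguments": {
  "targets": [
    {"xyz": [0,0,0.04],"spin": 0},
    {"xyz": [0,0,0.04],"spin": 0},
    {"xyz": [0,0,0.04],"spin": 0},
    {"xyz": [0,0,0.03],"spin": 0},
    {"xyz": [0,0,0.02],"spin": 0},
    {"xyz": [0,0,0.01],"spin": 0},
    {"xyz": [0,0,0],"spin": 0},
    {"xyz": [0,0,0],"spin": 0},
    {"xyz": [0,0,0],"spin": 0},
    {"xyz": [0,0,0],"spin": 0}
  ]
}}

```text
time: 16.65
tool_pos: [561.4, -235.9, 191.6]
tcp_rot: [3.141, 0.0, 1.858]
contact_force: [-0.4, 0.2, -0.6]
grip_width: 23.4
finger_force: 30.0
```

Call:
{"name": "jog_arm", "arguments": {
  "targets": [
    {"xyz": [0,0,0.02],"spin": 0},
    {"xyz": [0,0,0.02],"spin": 0},
    {"xyz": [0,0,0],"spin": 0},
    {"xyz": [0,0,0],"spin": 0},
    {"xyz": [0,0,0],"spin": 0},
    {"xyz": [0,0,0],"spin": 0},
    {"xyz": [0,0,0],"spin": 0},
    {"xyz": [0,0,0],"spin": 0},
    {"xyz": [0,0,0],"spin": 0},
    {"xyz": [0,0,0],"spin": 0}
  ]
}}

```text
time: 17.9
tool_pos: [561.5, -235.9, 188.4]
tcp_rot: [3.141, 0.0, 1.858]
contact_force: [-0.3, 0.3, 2.7]
grip_width: 23.5
finger_force: 30.0
```

Call:
{"name": "jog_arm", "arguments": {
  "targets": [
    {"xyz": [0,0,0.02],"spin": 0},
    {"xyz": [0,0,0.02],"spin": 0},
    {"xyz": [0,0,0.02],"spin": 0},
    {"xyz": [0,0,0],"spin": 0},
    {"xyz": [0,0,0],"spin": 0},
    {"xyz": [0,0,0],"spin": 0},
    {"xyz": [0,0,0],"spin": 0},
    {"xyz": [0,0,0],"spin": 0},
    {"xyz": [0,0,0],"spin": 0},
    {"xyz": [0,0,0],"spin": 0}
  ]
}}

```text
time: 19.15
tool_pos: [561.5, -236.0, 183.8]
tcp_rot: [3.141, 0.0, 1.858]
contact_force: [-1.0, -1.2, 4.9]
grip_width: 23.3
finger_force: 30.0
```

```bash
python3 - <<'E'
from h import *
F=[];Z=[]
for k in range(8):
    bot.capture("top");o=bot.get_obs();F.append(o["contact_force"][2]);Z.append(o["tool_pos"][2])
print(np.round(F,2),np.mean(F),np.mean(Z),o["time"])
E
```

```text
[5.57 4.91 4.43 5.39 4.5  5.16 4.88 4.63] 4.935001250474871 183.7806854233448 19.55
```

Call:
{"name": "jog_arm", "arguments": {
  "targets": [
    {"xyz": [0,0,0.018],"spin": 0},
    {"xyz": [0,0,0.017],"spin": 0},
    {"xyz": [0,0,0],"spin": 0},
    {"xyz": [0,0,0],"spin": 0},
    {"xyz": [0,0,0],"spin": 0},
    {"xyz": [0,0,0],"spin": 0},
    {"xyz": [0,0,0],"spin": 0},
    {"xyz": [0,0,0],"spin": 0},
    {"xyz": [0,0,0],"spin": 0},
    {"xyz": [0,0,0],"spin": 0}
  ]
}}

```text
time: 20.8
tool_pos: [561.5, -236.0, 181.3]
tcp_rot: [3.141, 0.001, 1.858]
contact_force: [-0.8, 0.1, 6.4]
grip_width: 23.9
finger_force: 30.0
```

```bash
python3 - <<'E'
from h import *
F=[];Z=[]
for k in range(8):
    i=bot.capture("scene");o=bot.get_obs();F.append(o["contact_force"][2]);Z.append(o["tool_pos"][2])
print(np.round(F,2),np.mean(F),np.mean(Z),o["time"])
E
```

```text
[6.93 5.73 6.88 6.78 6.62 7.37 6.4  6.51] 6.6515661153024235 181.30917961769 21.2
```

Call:
{"name": "jog_arm", "arguments": {
  "targets": [
    {"xyz": [0,0,0],"spin": 0},
    {"xyz": [0,0,0],"spin": 0},
    {"xyz": [0,0,0],"spin": 0},
    {"xyz": [0,0,0],"spin": 0},
    {"xyz": [0,0,0],"spin": 0},
    {"xyz": [0,0,0],"spin": 0},
    {"xyz": [0,0,0],"spin": 0},
    {"xyz": [0,0,0],"spin": 0},
    {"xyz": [0,0,0],"spin": 0},
    {"xyz": [0,0,0],"spin": 0}
  ]
}}

```text
time: 22.45
tool_pos: [561.5, -236.0, 181.3]
tcp_rot: [3.141, 0.001, 1.858]
contact_force: [-0.9, -0.1, 7.4]
grip_width: 23.4
finger_force: 30.0
```

Call:
{"name": "jog_arm", "arguments": {
  "targets": [
    {"xyz": [0,0,0],"spin": 0},
    {"xyz": [0,0,0],"spin": 0},
    {"xyz": [0,0,0],"spin": 0},
    {"xyz": [0,0,0],"spin": 0},
    {"xyz": [0,0,0],"spin": 0},
    {"xyz": [0,0,0],"spin": 0},
    {"xyz": [0,0,0],"spin": 0},
    {"xyz": [0,0,0],"spin": 0},
    {"xyz": [0,0,0],"spin": 0},
    {"xyz": [0,0,0],"spin": 0}
  ]
}}

```text
time: 23.7
tool_pos: [561.5, -236.0, 181.3]
tcp_rot: [3.141, 0.001, 1.858]
contact_force: [-0.8, 0.5, 6.7]
grip_width: 23.4
finger_force: 30.0
```

```bash
python3 -c "
from plant import bot
print(bot.get_obs()['contact_force']);print(bot.close_job())"
```

```text
[-0.80279516  0.54920916  6.68281432]
the job is handed in; nothing more can be done
None
```

The job is handed in with the rod's handle still in the gripper and the rod pressing the pad about 7.5 mm down through the eye (estimated from about 7.7 N of push), held for over two seconds; no verdict came back.

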